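Scan the job label, then index the carving head to the third stop

TASK

Read this job's label with the hand scanner: pick the scanner up, hold it level and still for about two seconds with its window centred over the bar label, a few centimetres to a hand's breadth above it and never touching the board, then lay it back flat on its rubber mat and let go of it. Then turn the indexing knob of the carving head clockwise from its home mark, counting the clicks, to the third stop and not on to the fourth, and hold it there: it is sprung and flies home if released, so the program finishes with the gripper still holding the knob at the third stop. Leave the mallet, the gouge and the glue bottle where they are.

Things in the scene. Friction and masses are not known exactly. Their poses are not given: they have to be found in the camera images.
- scanner: Loose grey hand scanner, 110 to 225 g, lying flat on the rubber mat. Origin at the centre of its flat underside, x along its length towards the reading head, z up. A straight handle 125 mm long (x -85 to +40), 32 mm wide, 34 mm high, then a wider head 50 mm long (x +35 to +85), 58 mm wide, 40 mm high.
- scanner_grip (a point): Point inside the scanner's handle to grip it across its 32 mm width from above: at its middle in width, 12 mm behind the scanner's origin and 22 mm above its underside (it balances near here). x along the scanner, z up.
- scanner_window (a point): Centre of the black reading window on the underside of the scanner's head, 60 mm ahead of the scanner's origin, level with the underside. It reads straight down (against z) when the scanner is level.
- label (a point): Centre of the white bar label (45 x 70 mm, long side along y) on top of the job board, a fixed plywood board 110 x 130 mm, 12 mm thick, lying on the bench. z up.
- mat: Fixed black rubber mat, 200 x 120 mm (x, y), 4 mm thick, where the scanner lies at the start and belongs afterwards. Origin at the centre of its underside, so the scanner lying on it has its underside 4 mm above this origin.
- knob_grip (a point): Grip point of the black indexing knob, on its upright turning axis on top of the head. It is a bar 48 mm long (along this point's x), 14 mm thick (y), 34 mm high, on a disc of 50 mm diameter. This point lies 8 mm below the bar's top, 26 mm above the disc and 110 mm above the bench. x turns with the knob; a white stripe on the -x half of the bar is the pointer.
- index_knob (a joint): Knob angle, rad: 0 at home (on its end stop, pointer at the long dial mark), growing clockwise seen from above. Clicks every 24 degrees: stops, with short marks, at 0.419, 0.838, 1.257 (third), 1.676, 2.094 (end). A spring of 0.08 to 0.11 N m pulls it home, detents add or take up to 0.07 N m between stops; it stays at no stop by itself.
- mallet: Loose wooden carver's mallet, 400 g, standing on its head (88 mm widest, 105 mm high) with its handle up, 205 mm high in all. Origin at the centre of its underside. Bystander.
- gouge: Loose carving gouge, dark wooden handle and steel blade, 197 mm long, 26 mm thick at the handle, origin under its middle, lying on the bench beyond the work. Bystander.
- glue: Loose white glue bottle, 52 mm diameter, 130 mm high, standing. Origin at the centre of its underside. Bystander.
- index_head: Fixed grey indexing head that carries the knob: box 100 x 100 mm, 70 mm high, on a steel foot reaching 190 mm along its +x, where it carries a turned wooden finial (which turns with the knob) and a tailstock, all under 70 mm high. The knob at home lies along this x. Origin under the knob's axis, at bench level.
- ticket: The fixed plywood job board that carries the label; origin at the centre of its underside.
Things that resemble listed ones, but are neither listed nor needed, are in the scene too. Of the things that look like the mat, the smallest one is meant.

How it is judged:
On the way, in this order (a step that is already met when the one before it is completed fails the run):
1. the scanner is held level and still over the label, its window centred and 25 to 150 mm above it (horizontal distance between scanner_window and label below 0.02 m and z of scanner_window in the frame of label between 0.025 and 0.15 m and angle between scanner_window's own z axis and vertical below 0.2 rad and linear speed of scanner below 0.03 m/s and angular speed of scanner below 0.25 rad/s and contact force between the fingers and scanner above 1 N), for 1 s.
2. the scanner lies flat on its mat again, let go (x of scanner in the frame of mat between -0.05 and 0.05 m and y of scanner in the frame of mat between -0.045 and 0.045 m and z of scanner in the frame of mat between -0.002 and 0.009 m and angle between scanner's own z axis and vertical below 0.12 rad and contact force between the fingers and scanner below 0.2 N and linear speed of scanner below 0.03 m/s), for 0.2 s.
3. the knob is held at the third stop (value of joint index_knob between 1.11664 and 1.39664 rad and velocity of joint index_knob between -0.25 and 0.25 rad/s and contact force between the fingers and index_knob above 1 N), for 0.3 s.
At the end, for the whole second after the job is handed in: The knob stands within 0.14 rad (8 degrees) of its third stop, at rest and gripped by the fingers (over 1 N), while the scanner lies flat and released on its mat (its centre within 50 mm along and 45 mm across the mat's centre) (all of step 2 and all of step 3); the arm keeps its last pose, push and grip.
It fails at once if the knob is turned on towards the fourth stop (value of joint index_knob above 1.5 rad).
It fails at once if the scanner presses on the job board (contact force between scanner and ticket above 2 N).
It fails at once if the mallet is moved (distance of mallet from where it was at the start of the episode above 0.03 m).
It fails at once if the gouge is moved (distance of gouge from where it was at the start of the episode above 0.03 m).
It fails at once if the glue bottle is moved (distance of glue from where it was at the start of the episode above 0.03 m).
It also fails if it takes over 64 s, if anything falls off the work surface, if the arm or the gripper's body presses on something with over 40 N, if the wrist force passes 120 N, or if a joint passes its speed limit or range.

ROBOT

A 6-joint arm with a two-finger parallel gripper is mounted at the origin on the work surface. World frame = base frame: x ahead of the robot, y to its left, z up, the work surface at z = 0. Lengths are in m, angles in rad, forces in N, time in s.
With the tool pointing down it reaches from about 0.3 to 0.75 m from the base axis. Payload 8.5 kg.
Tool frame: the origin (TCP) lies midway between the tips of the shut fingers; the grasp point (between the pads) lies 19 mm behind it; z points along the fingers, y is the line along which they close (so a half turn about z gives the same grasp; the last joint's range is limited). The gripper opens to 85 mm and grips with 20 to 120 N. Pads are 22 mm wide; open, the fingers measure 114 mm over their backs; the gripper's body (76 mm by 85 mm) begins 54 mm behind the grasp point. The pads swing forward as they close: fully open they stand 13 mm farther back than shut.
Start: joints at [-1.448, 0.381, 1.297, -0, 1.464, -0.215], TCP at [0.182, -0.519, 0.231] pointing down, gripper open.
Joint ranges: [-3.11, 3.11], [-0.89, 2.33], [0.22, 2.48], [-1.42, 4.56], [0.17, 2.85], [-2.88, 2.88]. Speed limits (rad/s): [2.39, 2.39, 3.14, 3.14, 3.14, 3.14].

INTERFACE

Orientations are given as a 3x3 rotation matrix whose columns are the frame's x, y, z axes.
In Python, from station import read_state, get_image, close_job gives the robot as it stands. The module is installed in compiled form; this text tells all that it offers.
- The arm moves only by the tool apply_moves, never from a script. Its arguments are lists of equal length, an entry for each row: "delta_pos": the shift along the world's x, y, z in cm, a list of three; "spin": the turn about the world's z in rad; "jaw": the opening, from -1 (shut) to 1 (fully open). In form: {"delta_pos": [[dx, dy, dz], ...], "spin": [spin, ...], "jaw": [jaw, ...]}. A call has 1 to 20 rows; each row is the pose to reach, as a shift and turn from the pose commanded when the call began; what a row does not reach only later rows make up. A row lasts 1/12 s, in which the tool goes at most 41.7 mm and 7.16 degrees, less where a joint would pass 70% of its speed; a pose out of reach is approached as far as the arm can. A call with a gripper value outside its range is refused whole. The fingers move at their own pace and stop on an object; "force" is the grip in N (left out, the last holds). Time passes only in rows, so rows that repeat a pose let the fingers close. It gives the time, the measured TCP pose, the force, the opening and the grip force at its end, in the units of the state.
- read_state(): the state, without advancing time (a new reading comes with each control period).
- get_image(name): name is "scene" or "top" or "wrist"; returns a dict with "image" (384x512x3 uint8, red, green, blue), "fov_y" (degrees; the focal length in pixels is half the picture's height over the tangent of half this angle, whatever the lens; pixels are square), "cx", "cy" (the principal point, pixels), "xyz" and "rotation" of the camera in the world. Camera axes: x right, y down, z forward; pixel columns grow to the right and rows downward; lengths in m; the calibration is good to about 2 mm. A picture is of the moment at which its call begins. There is no depth.
- close_job(): hands the job in; it is judged then, once.
The state is a dict: "time_s": time; "qpos": joint angles; "joint_vel": joint speeds; "joint_efforts": joint torques, N m; "tcp_pos": TCP position; "orientation": TCP orientation; "force": force on the tool from outside, world axes, zero at the start; "wrist_torque": the same for the moment, N m; "width": finger opening in m; "grip_force": force on a finger pad.
Only numpy, scipy, OpenCV 4.12 (cv2) and the standard library are available. Lean on these libraries where they do the work, as an engineer would, in place of code of your own. Each camera call takes 0.05 s, during which the arm holds its last target. There are 200 camera calls.

## Working session

There is one attempt and no reset: what is moved stays moved. The work goes in short steps, Python scripts to look and compute and a tool call to move; the robot and the scene stay as the last step left them, time stands still between calls to the robot, and variables do not carry over. Pictures are saved under pics/ and viewed, at most 10 in all, crops included, and the job is handed in when it is done.

Besides the shell and the picture viewer there is one more tool, called as name(argument=value, ...), one argument or row to a line, values as JSON. apply_moves: Moves the arm, as the interface text tells. Its arguments: {"type":"object","properties":{"delta_pos":{"type":"array","items":{"type":"array","items":{"type":"number"}}},"spin":{"type":"array","items":{"type":"number"}},"jaw":{"type":"array","items":{"type":"number"}},"force":{"type":"number"}},"required":["delta_pos","spin","jaw"]}

```bash
mkdir -p pics
cat > h.py <<'E'
import numpy as np, cv2, json, pickle
from station import read_state, get_image, close_job
def snap(n,f):
    d=get_image(n); cv2.imwrite(f'pics/{f}.png',d['image'][:,:,::-1]); pickle.dump(d,open(f'pics/{f}.pkl','wb')); return d
def load(f): return pickle.load(open(f'pics/{f}.pkl','rb'))
def px2w(d,u,v,z):
    f=d['image'].shape[0]/2/np.tan(np.radians(d['fov_y'])/2)
    r=np.array(d['rotation'])@np.array([(u-d['cx'])/f,(v-d['cy'])/f,1.]); p=np.array(d['xyz'])
    return p+r*(z-p[2])/r[2]
def w2px(d,P):
    f=d['image'].shape[0]/2/np.tan(np.radians(d['fov_y'])/2)
    q=np.array(d['rotation']).T@(np.array(P)-np.array(d['xyz'])); return q[:2]/q[2]*f+[d['cx'],d['cy']]
E
python3 - <<'E'
from h import *
for n in ['top','scene']:
    d=snap(n,n+'0'); print(n,d['fov_y'],d['xyz'],d['cx'],d['cy'],np.round(d['rotation'],2).tolist())
    b=cv2.resize(d['image'],(800,600),interpolation=cv2.INTER_CUBIC);cv2.imwrite(f'pics/{n}0b.png',b[:,:,::-1])
s=read_state();print(s)
E
```

```text
top 55.59099339988649 [0.41618599 0.03794749 1.31108206] 255.7770992252975 190.82065407394035 [[0.03, -1.0, 0.08], [-1.0, -0.03, -0.02], [0.02, -0.08, -1.0]]
scene 50.67294274491415 [0.95192672 0.72462935 0.80361189] 254.46207671328932 196.60409432863946 [[-0.85, 0.34, -0.4], [0.53, 0.56, -0.63], [0.01, -0.75, -0.66]]
{'time_s': 0.1, 'qpos': array([-1.44829535e+00,  3.81149171e-01,  1.29815144e+00, -1.66946702e-05,
        1.46357660e+00, -2.15297068e-01]), 'joint_vel': array([-0.00125848, -0.00115243, -0.00150849,  0.00038469,  0.00100531,
       -0.00058654]), 'joint_efforts': array([ 3.74015362e-03, -4.49217045e+01, -2.31654793e+01, -2.34149638e-04,
        3.62091909e-03, -2.41360220e-05]), 'tcp_pos': array([ 0.18223955, -0.51866473,  0.23077379]), 'orientation': array([[ 9.43486130e-01,  3.31411966e-01, -1.73439739e-04],
       [ 3.31411911e-01, -9.43485307e-01,  1.27289524e-03],
       [ 2.58214869e-04, -1.25843900e-03, -9.99999175e-01]]), 'force': array([0.54328003, 0.08625928, 0.47845081]), 'wrist_torque': array([0.04168245, 0.00018857, 0.05510525]), 'grip_force': 0.0, 'width': 0.08510748496856664}
```

View pics/top0b.png

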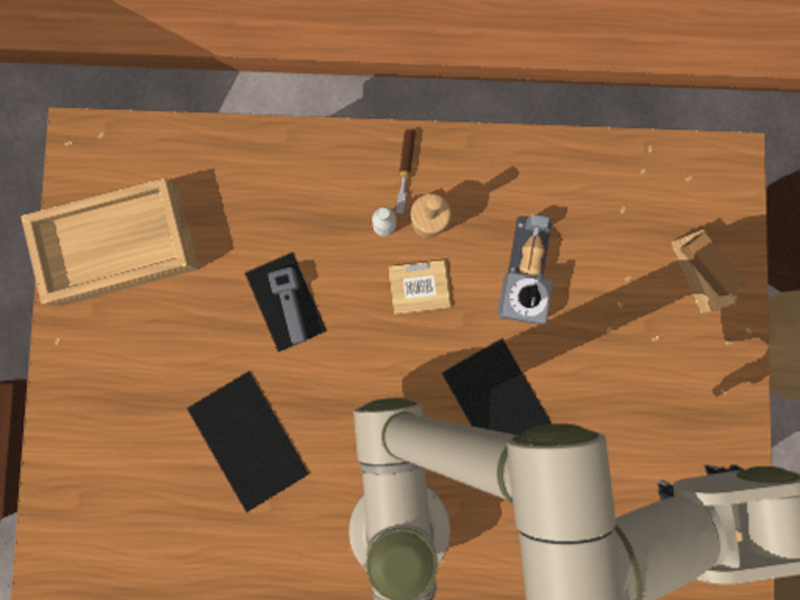

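View pics/scene0b.png

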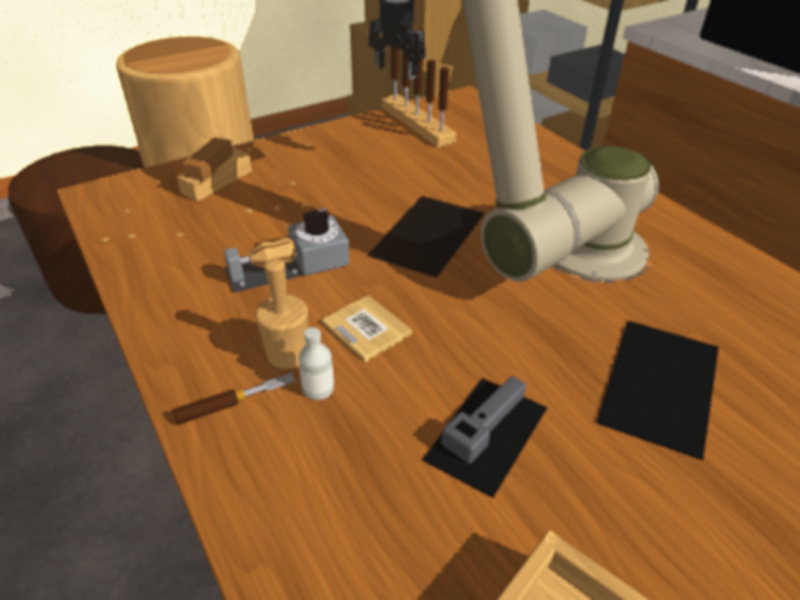

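Top (800 px scale): scanner on the smallest mat around (286,305), head towards (282,270). Label is at (419,287), knob at (527,295), mallet at (431,215), glue at (384,221), gouge at (406,170).

Run:
```python
from h import *
d=load('top0'); k=512/800
def P(u,v,z): return np.round(px2w(d,u*k,v*k,z),3)
mc=[P(*c,.004) for c in [(246,271),(293,253),(326,329),(280,350)]]
print('mat',mc,np.mean(mc,0), [np.linalg.norm(mc[i]-mc[(i+1)%4]).round(3) for i in range(4)])
print('mat dir',np.degrees(np.arctan2(*( (mc[0]+mc[1]-mc[2]-mc[3])[[1,0]]))))
im=d['image'].astype(int)
# scanner blob: brighter than mat, low saturation, inside mat
poly=np.zeros(im.shape[:2],np.uint8); cv2.fillPoly(poly,[np.int32(np.array([(250,273),(291,257),(321,327),(283,345)])*k)],1)
m=((im.max(2)>65)&(im.max(2)-im.min(2)<40)&(poly>0)).astype(np.uint8)
n,l,st,c=cv2.connectedComponentsWithStats(m); i=1+st[1:,4].argmax(); print(st[i],c[i])
pts=np.argwhere(l==i)[:,::-1].astype(np.float32)
r=cv2.minAreaRect(pts); b=cv2.boxPoints(r); W=[P(u/k,v/k,.037) for u,v in b]; print('scan',W,np.mean(W,0))
print('label',P(419,287,.012),'corners',[P(*c,.012) for c in [(403,278),(434,274),(437,298),(405,301)]])
print('board',[P(*c,.012) for c in [(389,267),(447,260),(453,306),(394,314)]])
print('knob',P(528,294,.118),P(527,297,.084)); print('mallet',P(431,200,.2),P(431,217,.1),'glue',P(384,213,.13),'gouge',P(413,130,.02),P(402,212,.01))
print('head',[P(*c,.07) for c in [(505,275),(552,278),(547,324),(499,318)]])
a=cv2.resize(d['image'][150:240,140:230],(400,400),interpolation=3)
b2=cv2.resize(d['image'][160:220,300:360],(400,400),interpolation=3)
cv2.imwrite('pics/c1.png',np.hstack([a,b2])[:,:,::-1])
```

```text
mat [array([0.569, 0.37 , 0.004]), array([0.614, 0.265, 0.004]), array([0.441, 0.182, 0.004]), array([0.391, 0.285, 0.004])] [0.50375 0.2755  0.004  ] [np.float64(0.114), np.float64(0.192), np.float64(0.114), np.float64(0.197)]
mat dir 25.5772907774382
[171 171  24  48 471] [183.69426752 192.32908705]
scan [array([0.565, 0.316, 0.037]), array([0.58 , 0.262, 0.037]), array([0.424, 0.216, 0.037]), array([0.409, 0.27 , 0.037])] [0.4945 0.266  0.037 ]
label [ 0.543 -0.028  0.012] corners [array([0.563, 0.009, 0.012]), array([ 0.574, -0.062,  0.012]), array([ 0.519, -0.07 ,  0.012]), array([0.51 , 0.003, 0.012])]
board [array([0.588, 0.042, 0.012]), array([ 0.608, -0.091,  0.012]), array([ 0.502, -0.107,  0.012]), array([0.48 , 0.027, 0.012])]
knob [ 0.525 -0.254  0.118] [ 0.522 -0.26   0.084]
mallet [ 0.699 -0.038  0.2  ] [ 0.687 -0.046  0.1  ] glue [0.686 0.055 0.13 ] gouge [ 0.909 -0.005  0.02 ] [0.717 0.016 0.01 ]
head [array([ 0.57 , -0.214,  0.07 ]), array([ 0.566, -0.318,  0.07 ]), array([ 0.465, -0.308,  0.07 ]), array([ 0.475, -0.202,  0.07 ])]
```

View pics/c1.png

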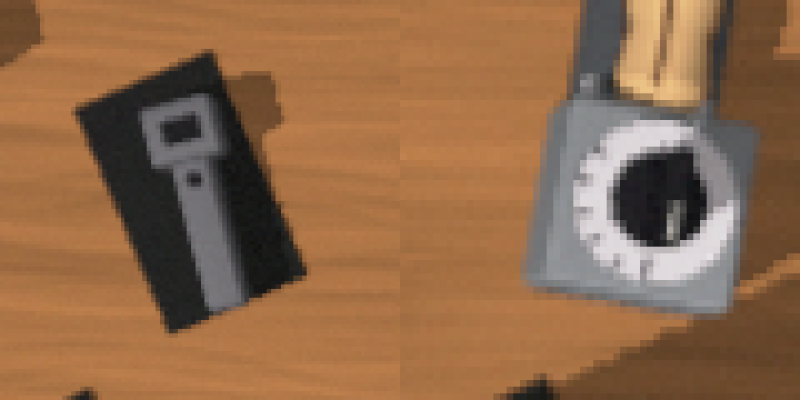

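apply_moves(
  delta_pos=[
    [8,10,1],
    [16,20,2],
    [25,32,3],
    [25,32,3],
    [25,32,3],
    [25,32,3],
    [25,32,3],
    [25,32,3],
    [25,32,3],
    [25,32,3],
    [30,78,2],
    [30,78,2],
    [30,78,2],
    [30,78,2],
    [30,78,2],
    [30,78,2],
    [30,78,2],
    [30,78,2],
    [30,78,2],
    [30,78,2],
  ],
  spin=[0,0,-0.06,-0.06,-0.06,-0.06,-0.06,-0.06,-0.06,-0.06,-0.06,-0.06,-0.06,-0.06,-0.06,-0.06,-0.06,-0.06,-0.06,-0.06],
  jaw=[1,1,1,1,1,1,1,1,1,1,1,1,1,1,1,1,1,1,1,1],
)

```text
time_s: 1.77
tcp_pos: [0.4768, 0.2174, 0.2521]
orientation: [[0.962, 0.274, -0.0], [0.274, -0.962, -0.0], [-0.0, 0.0, -1.0]]
force: [1.3, -0.2, 0.5]
width: 0.0851
grip_force: 0.0
```

apply_moves(
  delta_pos=[
    [0,3,0],
    [0,3,0],
    [0,3,0],
    [0,3,0],
  ],
  spin=[0,0,0,0],
  jaw=[1,1,1,1],
)

```text
time_s: 2.1
tcp_pos: [0.4771, 0.2448, 0.252]
orientation: [[0.962, 0.274, -0.001], [0.274, -0.962, -0.0], [-0.001, 0.0, -1.0]]
force: [0.2, -0.5, -0.3]
width: 0.0852
grip_force: 0.0
```

Run:
```python
from h import *
s=read_state();print(s['tcp_pos'])
d=snap('wrist','w1');print(d['xyz'],d['fov_y'],np.round(d['rotation'],2).tolist())
cv2.imwrite('pics/w1b.png',cv2.resize(d['image'],(800,600))[:,:,::-1])
```

```text
[0.47714543 0.24481423 0.25200583]
[0.54276874 0.2657915  0.39344955] 62.67969245239728 [[0.27, -0.92, -0.26], [-0.96, -0.26, -0.07], [-0.0, 0.27, -0.96]]
```

View pics/w1b.png

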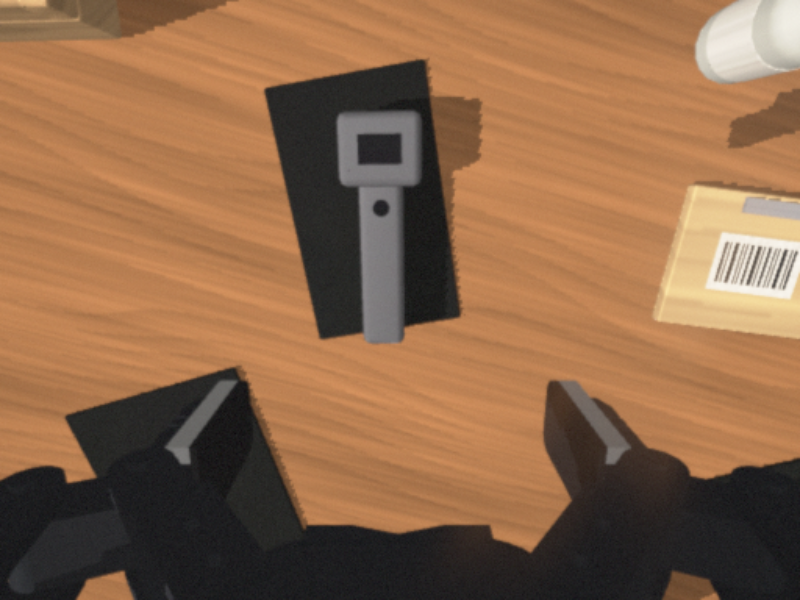

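Wrist view: scanner upright in the picture, head (338–420, 112–186), handle down to (383,336); mat corners (266,88),(426,60),(460,316),(321,338).

Run:
```python
from h import *
d=load('w1'); k=512/800
def P(u,v,z): return px2w(d,u*k,v*k,z)
mc=[P(*c,.004) for c in [(266,88),(426,60),(460,316),(321,338)]]
print('mat',np.mean(mc,0).round(4),[np.linalg.norm(mc[i]-mc[(i+1)%4]).round(3) for i in range(4)])
h=[P(*c,.044) for c in [(338,112),(420,112),(420,186),(339,186)]]; hc=np.mean(h,0)
print('head',hc.round(4),[np.linalg.norm(h[i]-h[(i+1)%4]).round(3) for i in range(4)])
t=P(384,335,.038); f=P(379,112,.044)
n=P(381.5,190,.038)
ax=(f-t)[:2]; print('len',np.linalg.norm(ax),'yaw',np.degrees(np.arctan2(ax[1],ax[0])), np.degrees(np.arctan2(*(n-t)[[1,0]])))
a=ax/np.linalg.norm(ax); print('tail',t,'front',f,'origin',(t[:2]+f[:2])/2,hc[:2]-.06*a,'grip',(t[:2]+f[:2])/2-.012*a)
print('barlabel',P(721,233,.012),P(706,290,.012)); print(np.degrees(np.arctan2(.274,.962)))
```

```text
mat [0.5025 0.2774 0.004 ] [np.float64(0.118), np.float64(0.196), np.float64(0.118), np.float64(0.197)]
head [0.547  0.2801 0.044 ] [np.float64(0.055), np.float64(0.048), np.float64(0.056), np.float64(0.048)]
len 0.15923044333306288 yaw 16.639491812730768 16.43400172419575
tail [0.41750727 0.24099185 0.038     ] front [0.57007   0.2865873 0.044    ] origin [0.49378864 0.26378958] [0.4895202  0.26290156] grip [0.48229113 0.26035339]
barlabel [0.56056459 0.01082311 0.012     ] [0.51573537 0.00198973 0.012     ]
15.898187084762027
```

apply_moves(
  delta_pos=[
    [0.35,1.5,-4],
    [0.35,1.5,-8],
    [0.35,1.5,-12],
    [0.35,1.5,-15],
    [0.35,1.5,-15],
    [0.35,1.5,-15],
    [0.35,1.5,-15],
  ],
  spin=[0.01,0.01,0.01,0.01,0.01,0.01,0.01],
  jaw=[1,1,1,1,1,1,1],
)

```text
time_s: 2.73
tcp_pos: [0.4821, 0.2599, 0.1045]
orientation: [[0.959, 0.283, 0.003], [0.283, -0.959, 0.001], [0.003, 0.0, -1.0]]
force: [-0.2, -0.1, -0.1]
width: 0.0856
grip_force: 0.0
```

Run:
```python
from h import *
s=read_state();print(s['tcp_pos'])
d=snap('wrist','w2')
for p in [(.4805,.2605,.038),(.4095,.239,.038),(.5575,.283,.044)]: print(w2px(d,p)/.64)
cv2.imwrite('pics/w2b.png',cv2.resize(d['image'],(800,600))[:,:,::-1])
```

```text
[0.48210498 0.25985488 0.1044759 ]
[400.3124666  326.68738566]
[401.17835405 471.74255311]
[401.2244381  136.00088459]
```

View pics/w2b.png

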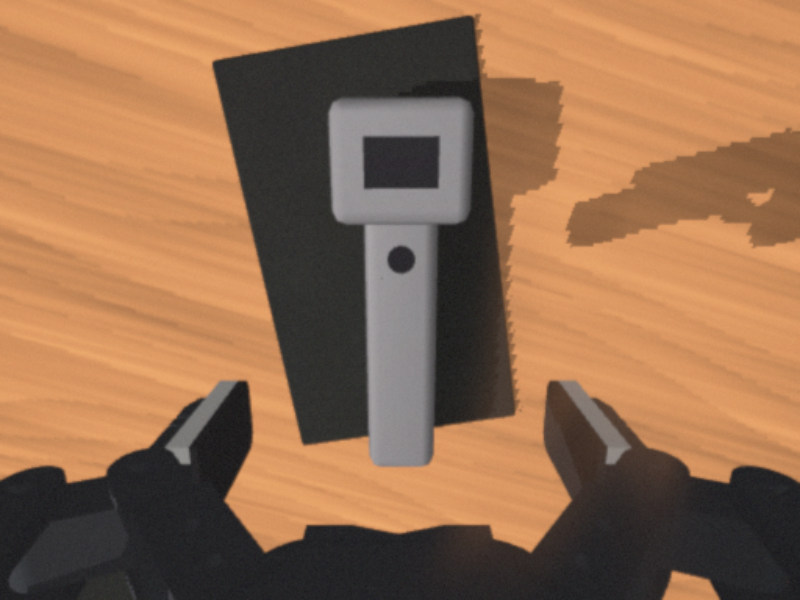

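Scanner lies centred between the fingers (handle axis at column 401, predicted 401). Descend and grip.

apply_moves(
  delta_pos=[
    [-0.1,0,-3],
    [-0.1,0,-6],
    [-0.1,0,-8],
    [-0.1,0,-9],
    [-0.1,0,-9.7],
    [-0.1,0,-9.7],
    [-0.1,0,-9.7],
    [-0.1,0,-9.7],
    [-0.1,0,-9.7],
    [-0.1,0,-9.7],
    [-0.1,0,-9.7],
    [-0.1,0,-9.7],
    [-0.1,0,-9.7],
    [-0.1,0,-9.7],
    [-0.1,0,-9.7],
    [-0.1,0,-9.7],
  ],
  spin=[0,0,0,0,0,0,0,0,0,0,0,0,0,0,0,0],
  jaw=[1,1,1,1,1,1,1,-1,-1,-1,-1,-1,-1,-1,-1,-1],
  force=50,
)

```text
time_s: 4.12
tcp_pos: [0.4801, 0.2603, 0.0059]
orientation: [[0.959, 0.284, 0.001], [0.284, -0.959, 0.0], [0.001, 0.0, -1.0]]
force: [-1.4, -0.2, 5.7]
width: 0.0315
grip_force: 51.1
```

apply_moves(
  delta_pos=[
    [0,0,1],
    [0,0,2.5],
    [0,0,4],
    [0,0,6],
    [0,0,8],
    [0,-1,8.5],
    [0,-3,8.5],
    [-0.1,-6,8.5],
    [-0.2,-9,8.5],
    [-0.2,-12,8.5],
    [-0.3,-15,8.5],
    [-0.4,-18,8.5],
    [-0.4,-21,8.5],
    [-0.5,-24,8.5],
    [-0.6,-27,8.5],
    [-0.7,-29,8.5],
    [-0.7,-30.4,8.5],
    [-0.7,-31,8.5],
    [-0.7,-31,8.5],
    [-0.7,-31,8.5],
  ],
  spin=[0,0,0,0,0,0,0,0,0,0,0,0,0,0,0,0,0,0,0,0],
  jaw=[-1,-1,-1,-1,-1,-1,-1,-1,-1,-1,-1,-1,-1,-1,-1,-1,-1,-1,-1,-1],
)

```text
time_s: 5.78
tcp_pos: [0.4724, -0.0495, 0.0901]
orientation: [[0.959, 0.283, -0.001], [0.283, -0.959, 0.0], [-0.001, -0.001, -1.0]]
force: [0.3, -0.2, -1.9]
width: 0.0317
grip_force: 50.1
```

Run:
```python
from h import *
s=read_state();print(s['tcp_pos'],s['width'],s['grip_force'])
d=snap('wrist','w3'); e=snap('top','t3'); d2=snap('scene','s3')
a=cv2.resize(d['image'],(400,300)); b=cv2.resize(e['image'][110:230,190:350],(400,300),interpolation=3); c=cv2.resize(d2['image'][110:290,120:360],(400,300),interpolation=3)
b2=np.vstack([np.hstack([a,b]),np.hstack([c,c*0])]);cv2.imwrite('pics/w3b.png',b2[:,:,::-1])
```

```text
[ 0.47238117 -0.04950252  0.09008393] 0.03165607418245313 50.081579089164734
```

View pics/w3b.png

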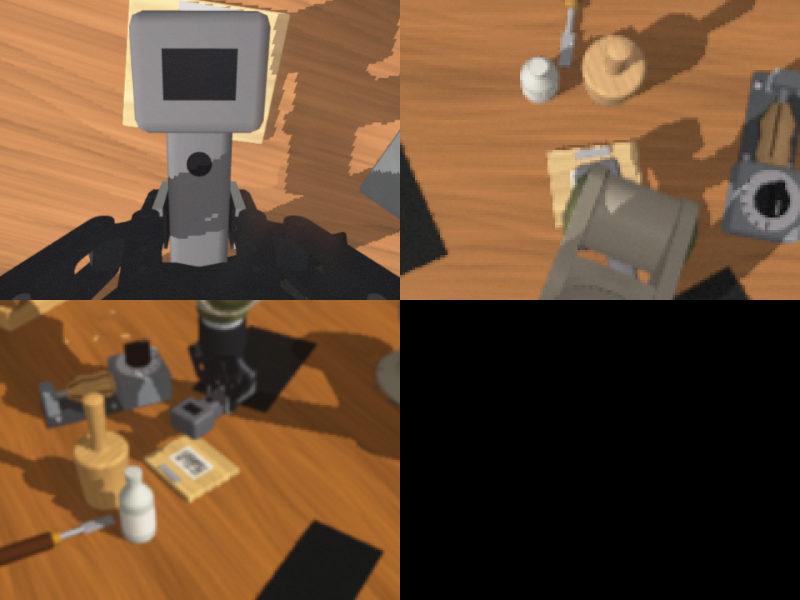

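Run:
```python
from h import *
d=load('w3');k=1.28
h=[px2w(d,u*k,v*k,.128) for u,v in [(130,13),(269,13),(266,132),(135,132)]]
print('head',np.mean(h,0),[np.linalg.norm(h[i]-h[(i+1)%4]).round(3) for i in range(4)], px2w(d,200*k,75*k,.128))
# board corners in wrist view
t=load('w1'); tt=load('top0')
im=tt['image'].astype(int); m=((im.min(2)>120)).astype(np.uint8); m[:165]=0;m[205:]=0;m[:,:252]=0;m[:,285:]=0
c=np.argwhere(cv2.morphologyEx(m,3,np.ones((5,5)))>0)
r=cv2.minAreaRect(c[:,::-1].astype(np.float32)); print(len(c),r, px2w(tt,*r[0],.012))
for u,v in [(123,125),(262,143),(288,15)]: print(px2w(d,u*k,v*k,.012))
```

```text
head [ 0.53971151 -0.02783521  0.128     ] [np.float64(0.052), np.float64(0.046), np.float64(0.056), np.float64(0.046)] [ 0.54016893 -0.02769988  0.128     ]
985 ((268.0, 183.0), (32.0, 32.0), 90.0) [ 0.54586885 -0.02751096  0.012     ]
[0.48192182 0.02688202 0.012     ]
[ 0.50175784 -0.09886925  0.012     ]
[ 0.60676858 -0.08179476  0.012     ]
```

Window is at (0.540,-0.028), label at about (0.542,-0.030): centred. Hold for 2+ s.

apply_moves(
  delta_pos=[
    [0.1,0,0],
    [0.1,0,0],
    [0.1,0,0],
    [0.1,0,0],
    [0.1,0,0],
    [0.1,0,0],
    [0.1,0,0],
    [0.1,0,0],
    [0.1,0,0],
    [0.1,0,0],
    [0.1,0,0],
    [0.1,0,0],
    [0.1,0,0],
    [0.1,0,0],
    [0.1,0,0],
    [0.1,0,0],
    [0.1,0,0],
    [0.1,0,0],
    [0.1,0,0],
    [0.1,0,0],
  ],
  spin=[0,0,0,0,0,0,0,0,0,0,0,0,0,0,0,0,0,0,0,0],
  jaw=[-1,-1,-1,-1,-1,-1,-1,-1,-1,-1,-1,-1,-1,-1,-1,-1,-1,-1,-1,-1],
)

```text
time_s: 7.6
tcp_pos: [0.4738, -0.0498, 0.0903]
orientation: [[0.959, 0.284, 0.0], [0.284, -0.959, -0.0], [0.0, 0.0, -1.0]]
force: [0.8, 0.0, -2.2]
width: 0.0314
grip_force: 50.1
```

apply_moves(
  delta_pos=[
    [0,0,0],
    [0,0,0],
    [0,0,0],
    [0,0,0],
    [0,0,0],
    [0,0,0],
    [0,0,0],
    [0,0,0],
  ],
  spin=[0,0,0,0,0,0,0,0],
  jaw=[-1,-1,-1,-1,-1,-1,-1,-1],
)

```text
time_s: 8.27
tcp_pos: [0.4738, -0.0498, 0.0903]
orientation: [[0.959, 0.284, 0.0], [0.284, -0.959, 0.0], [0.0, -0.0, -1.0]]
force: [-0.5, -0.6, -2.3]
width: 0.0317
grip_force: 50.1
```

Run:
```python
from h import *
d=load('w3');
s=read_state();print(s['tcp_pos'],s['grip_force'],s['time_s'])
```

```text
[ 0.47379973 -0.04977376  0.09032657] 50.08087635040283 8.2667
```

apply_moves(
  delta_pos=[
    [0.1,1,0],
    [0.2,3,0],
    [0.3,6,0],
    [0.5,9,0],
    [0.6,12,0],
    [0.8,15,0],
    [0.9,18,0],
    [1.1,21,0],
    [1.3,24,0],
    [1.4,27,0],
    [1.6,29.5,0],
    [1.7,31.2,0],
    [1.7,32.2,0],
    [1.7,32.2,0],
    [1.7,32.2,-2],
    [1.7,32.2,-4],
    [1.7,32.2,-6],
    [1.7,32.2,-7],
    [1.7,32.2,-7.5],
    [1.7,32.2,-7.8],
  ],
  spin=[0,0,0,0,0,0,0,0,0,0,0,0,0,0,0,0,0,0,0,0],
  jaw=[-1,-1,-1,-1,-1,-1,-1,-1,-1,-1,-1,-1,-1,-1,-1,-1,-1,-1,-1,-1],
)

```text
time_s: 9.93
tcp_pos: [0.4909, 0.2717, 0.0121]
orientation: [[0.959, 0.283, -0.001], [0.283, -0.959, -0.0], [-0.001, 0.0, -1.0]]
force: [0.5, 0.3, -2.3]
width: 0.0314
grip_force: 50.1
```

apply_moves(
  delta_pos=[
    [0,0,-0.3],
    [0,0,-0.6],
    [0,0,-0.6],
    [0,0,-0.6],
    [0,0,-0.6],
    [0,0,-0.6],
  ],
  spin=[0,0,0,0,0,0],
  jaw=[-1,-1,-1,-1,-1,-1],
)

```text
time_s: 10.43
tcp_pos: [0.4909, 0.2723, 0.0067]
orientation: [[0.959, 0.284, 0.001], [0.284, -0.959, 0.0], [0.001, -0.0, -1.0]]
force: [0.1, -0.6, -1.5]
width: 0.0315
grip_force: 50.1
```

Nearly touching; release, wait, and lift straight up.

apply_moves(
  delta_pos=[
    [0,0,-0.1],
    [0,0,-0.1],
    [0,0,-0.1],
    [0,0,-0.1],
    [0,0,-0.1],
    [0,0,-0.1],
    [0,0,-0.1],
    [0,0,-0.1],
    [0,0,-0.1],
    [0,0,1],
    [0,0,3],
    [0,0,6],
    [0,0,9],
    [0,0,13],
    [0,0,17],
    [0,0,20],
    [0,0,20],
    [0,0,20],
  ],
  spin=[0,0,0,0,0,0,0,0,0,0,0,0,0,0,0,0,0,0],
  jaw=[-1,-1,1,1,1,1,1,1,1,1,1,1,1,1,1,1,1,1],
)

```text
time_s: 11.93
tcp_pos: [0.491, 0.2724, 0.2085]
orientation: [[0.959, 0.284, 0.004], [0.284, -0.959, 0.001], [0.004, -0.0, -1.0]]
force: [0.3, -0.9, -0.1]
width: 0.0854
grip_force: 0.0
```

Run:
```python
from h import *
s=read_state();print(s['tcp_pos'],s['width'])
d=snap('wrist','w4')
a=cv2.resize(d['image'],(512,384));cv2.imwrite('pics/w4b.png',a[:,:,::-1])
for p in [(.5025,.2774,.004),(.56,.295,.044)]: print(w2px(d,p))
```

```text
[0.49103783 0.27236885 0.20849608] 0.08542976915370852
[255.17601251 157.73727549]
[254.70020243 100.5086513 ]
```

View pics/w4b.png

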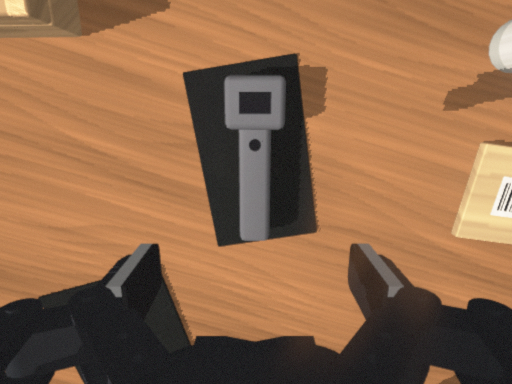

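Scanner lies flat and released on the mat (centre near (255,158), mat centre (255,158)). Now to the knob.

apply_moves(
  delta_pos=[
    [0,-1,2],
    [0,-4,4],
    [0,-8,4],
    [0,-12,4],
    [0,-16,4],
    [0,-20,4],
    [0,-24,4],
    [0,-28,4],
    [0.5,-32,4],
    [1,-36,4],
    [1.5,-40,4],
    [2,-44,4],
    [2.5,-48,4],
    [2.5,-51,4],
    [2.5,-52.6,4],
    [2.5,-52.6,4],
    [2.5,-52.6,4],
    [2.5,-52.6,4],
  ],
  spin=[0,0,-0.05,-0.1,-0.15,-0.2,-0.25,-0.3,-0.35,-0.41,-0.41,-0.41,-0.41,-0.41,-0.41,-0.41,-0.41,-0.41],
  jaw=[1,1,1,1,1,1,1,1,1,1,1,1,1,1,1,1,1,1],
)

```text
time_s: 13.48
tcp_pos: [0.5157, -0.2523, 0.2458]
orientation: [[0.993, -0.121, -0.001], [-0.121, -0.993, 0.001], [-0.001, -0.001, -1.0]]
force: [-0.6, -0.9, -0.4]
width: 0.0854
grip_force: 0.0
```

Run:
```python
from h import *
s=read_state();print(s['tcp_pos'],s['qpos'])
d=snap('wrist','w5')
a=cv2.resize(d['image'],(800,600));cv2.imwrite('pics/w5b.png',a[:,:,::-1])
print(w2px(d,(.523,-.256,.118))/.64)
```

```text
[ 0.51568169 -0.25234602  0.2458496 ] [-6.61370354e-01  4.14696404e-01  1.20008513e+00  3.57232336e-04
  1.52834225e+00  1.03062457e+00]
[406.26242189 273.86838328]
```

View pics/w5b.png

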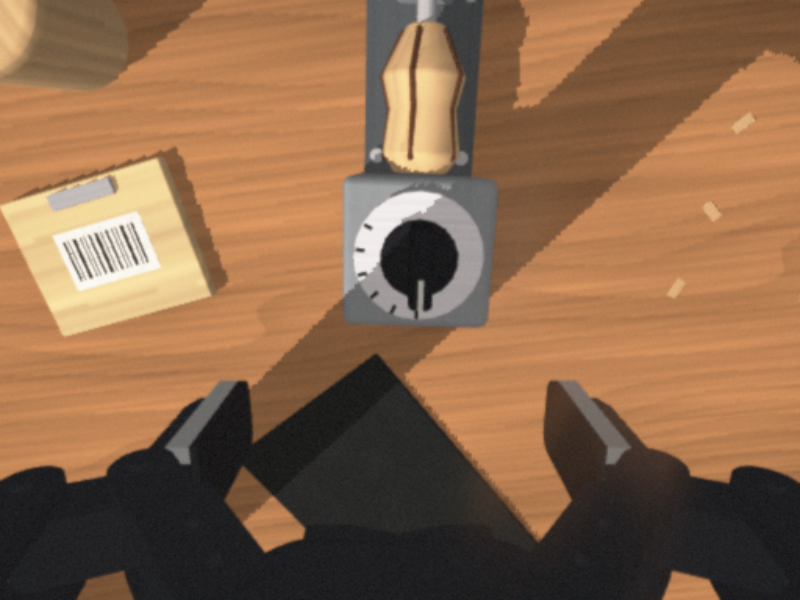

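Wrist view: dial centre (419,256), disc centre (419,258), stripe from (420,281) to (421,308), head top corners (345,180),(497,180),(490,325),(345,322).

Run:
```python
from h import *
d=load('w5')
def P(u,v,z): return px2w(d,u*.64,v*.64,z)
print('dial',P(419,256,.071),'disc',P(419.5,258,.084))
a,b=P(420,281,.118),P(420.5,308,.118);v=a-b;print(a,b,np.degrees(np.arctan2(v[1],v[0])))
c=[P(*q,.07) for q in [(345,180),(497,180),(490,325),(345,322)]];print(np.mean(c,0),[np.round(x,3) for x in c])
for i,j in [(0,1),(1,2),(2,3),(3,0)]:
    e=c[i]-c[j];print(np.linalg.norm(e).round(3),np.degrees(np.arctan2(e[1],e[0])).round(1))
x=P(415,440*0+10,.0)
f=P(424,163,.04),P(426,20,.0); print('mark',P(416,317,.071))
```

```text
dial [ 0.52325436 -0.26511752  0.071     ] disc [ 0.52443482 -0.26502832  0.084     ]
[ 0.51800116 -0.26318188  0.118     ] [ 0.50224085 -0.26175105  0.118     ] -5.187492819196469
[ 0.52393914 -0.26536113  0.07      ] [array([ 0.577, -0.224,  0.07 ]), array([ 0.565, -0.319,  0.07 ]), array([ 0.47 , -0.308,  0.07 ]), array([ 0.484, -0.21 ,  0.07 ])]
0.095 83.1
0.096 -6.6
0.098 -98.2
0.093 171.4
mark [ 0.4821411  -0.25858194  0.071     ]
```

apply_moves(
  delta_pos=[
    [0.7,-1,-3],
    [0.7,-1.1,-6],
    [0.7,-1.1,-8],
    [0.7,-1.1,-8.5],
    [0.7,-1.1,-8.5],
    [0.7,-1.1,-8.5],
    [0.7,-1.1,-8.5],
  ],
  spin=[-0.015,-0.015,-0.015,-0.015,-0.015,-0.015,-0.015],
  jaw=[1,1,1,1,1,1,1],
)

```text
time_s: 14.12
tcp_pos: [0.5235, -0.2647, 0.1632]
orientation: [[0.991, -0.136, 0.002], [-0.136, -0.991, -0.002], [0.003, 0.002, -1.0]]
force: [0.7, 0.4, 0.3]
width: 0.0855
grip_force: 0.0
```

Run:
```python
from h import *
s=read_state();print(s['tcp_pos'],s['orientation'][:,0])
d=snap('wrist','w6')
a=cv2.resize(d['image'],(800,600));cv2.imwrite('pics/w6b.png',a[:,:,::-1])
for z in (.07,.084,.118):print(w2px(d,(*s['tcp_pos'][:2],z))/.64)
```

```text
[ 0.52347857 -0.26472719  0.16317302] [ 0.99069521 -0.13607206  0.002721  ]
[401.27107965 305.01635026]
[401.53372357 313.26827834]
[402.32035464 337.98319639]
```

View pics/w6b.png

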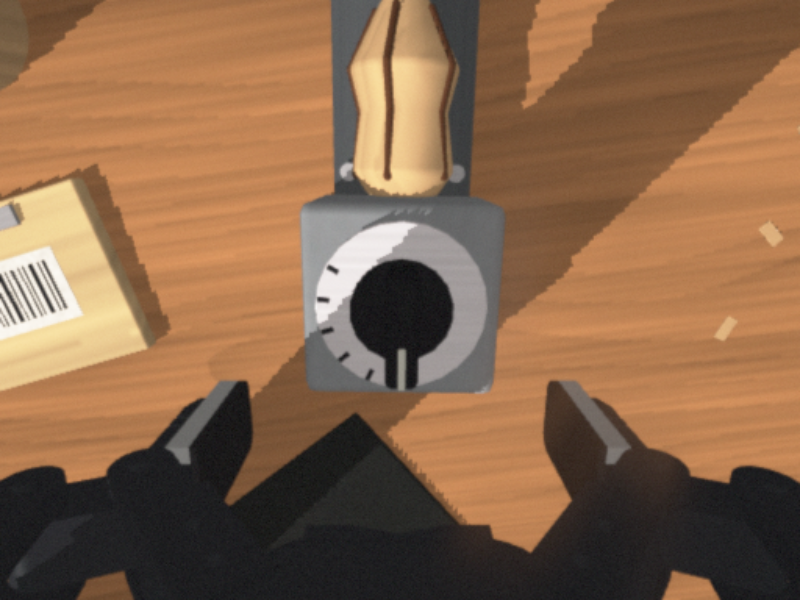

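Knob centred: disc (402,310) vs predicted (401,313), stripe straight at column 402. Descend and grip.

apply_moves(
  delta_pos=[
    [0,0,-2.5],
    [0,0,-4.5],
    [0,0,-6],
    [0,0,-7],
    [0,0,-7.3],
    [0,0,-7.3],
    [0,0,-7.3],
    [0,0,-7.3],
    [0,0,-7.3],
    [0,0,-7.3],
    [0,0,-7.3],
    [0,0,-7.3],
    [0,0,-7.3],
    [0,0,-7.3],
    [0,0,-7.3],
    [0,0,-7.3],
    [0,0,-7.3],
    [0,0,-7.3],
  ],
  spin=[0,0,0,0,0,0,0,0,0,0,0,0,0,0,0,0,0,0],
  jaw=[1,1,1,1,1,1,1,-1,-1,-1,-1,-1,-1,-1,-1,-1,-1,-1],
  force=70,
)

```text
time_s: 15.67
tcp_pos: [0.5227, -0.2661, 0.0888]
orientation: [[0.99, -0.138, 0.0], [-0.138, -0.99, -0.002], [0.001, 0.002, -1.0]]
force: [-2.0, -5.1, 1.5]
width: 0.0128
grip_force: 68.7
```

Run:
```python
from h import *
s=read_state();print(s['tcp_pos'],s['orientation'][:,0],s['force'],s['wrist_torque'],s['width'],s['grip_force'],s['qpos'])
```

```text
[ 0.52269305 -0.26609244  0.08882834] [ 9.90409441e-01 -1.38161249e-01  7.79700493e-04] [-1.95475813 -5.06110452  1.47233656] [-0.68067995  0.42033214 -0.43364568] 0.012828881420915535 68.72522592544556 [-0.671942    0.57740661  1.40161901 -0.00155679  1.16081905  1.03807908]
```

apply_moves(
  delta_pos=[
    [0,0,0],
    [0,0,0],
    [0,0,0],
    [0,0,0],
    [0,0,0],
    [0,0,0],
    [0,0,0],
    [0,0,0],
    [0,0,0],
    [0,0,0],
    [0,0,0],
    [0,0,0],
    [0,0,0],
    [0,0,0],
    [0,0,0],
    [0,0,0],
    [0,0,0],
    [0,0,0],
    [0,0,0],
    [0,0,0],
  ],
  spin=[-0.03,-0.08,-0.13,-0.18,-0.23,-0.28,-0.33,-0.38,-0.43,-0.48,-0.53,-0.58,-0.63,-0.68,-0.73,-0.78,-0.82,-0.84,-0.84,-0.84],
  jaw=[-1,-1,-1,-1,-1,-1,-1,-1,-1,-1,-1,-1,-1,-1,-1,-1,-1,-1,-1,-1],
)

```text
time_s: 17.33
tcp_pos: [0.5235, -0.265, 0.0888]
orientation: [[0.56, -0.828, 0.002], [-0.828, -0.56, -0.001], [0.002, -0.001, -1.0]]
force: [5.6, 0.6, 2.5]
width: 0.0129
grip_force: 68.6
```

Run:
```python
from h import *
s=read_state();print(s['tcp_pos'],np.arctan2(s['orientation'][1,0],s['orientation'][0,0]),s['force'],s['wrist_torque'],s['width'],s['grip_force'],s['qpos'])
```

```text
[ 0.52349298 -0.26501013  0.08879815] -0.9762045194576644 [5.60808371 0.56553765 2.45277172] [ 0.08186958 -0.89275415  0.07192861] 0.012899472091589493 68.56067776679993 [-6.70499616e-01  5.77478789e-01  1.40157882e+00  6.28230375e-04
  1.16040772e+00  1.87625010e+00]
```

Second stop (0.84) reached with small forces. On to the third.

apply_moves(
  delta_pos=[
    [0,0,0],
    [0,0,0],
    [0,0,0],
    [0,0,0],
    [0,0,0],
    [0,0,0],
    [0,0,0],
    [0,0,0],
    [0,0,0],
    [0,0,0],
    [0,0,0],
    [0,0,0],
    [0,0,0],
    [0,0,0],
    [0,0,0],
    [0,0,0],
  ],
  spin=[-0.04,-0.08,-0.12,-0.16,-0.2,-0.24,-0.28,-0.32,-0.36,-0.39,-0.41,-0.42,-0.42,-0.42,-0.42,-0.42],
  jaw=[-1,-1,-1,-1,-1,-1,-1,-1,-1,-1,-1,-1,-1,-1,-1,-1],
)

```text
time_s: 18.67
tcp_pos: [0.5242, -0.2648, 0.0888]
orientation: [[0.174, -0.985, 0.004], [-0.985, -0.174, -0.001], [0.001, -0.003, -1.0]]
force: [6.9, 1.1, 1.3]
width: 0.0128
grip_force: 68.5
```

Run:
```python
from h import *
s=read_state();print(s['tcp_pos'],np.arctan2(s['orientation'][1,0],s['orientation'][0,0])-np.arctan2(-.138,.99),s['force'],s['wrist_torque'],s['width'],s['grip_force'])
d=snap('wrist','w7'); e=snap('scene','s7'); t=snap('top','t7')
a=cv2.resize(d['image'][130:340,130:382],(400,333)); b=cv2.resize(e['image'][100:220,130:274],(400,333),interpolation=3)
c=cv2.resize(t['image'][120:240,140:350],(466,266),interpolation=3)
o=np.zeros((600,800,3),np.uint8);o[:333,:400]=a;o[:333,400:]=b;o[333:599,:466]=c;cv2.imwrite('pics/w7b.png',o[:,:,::-1])
```

```text
[ 0.5241511  -0.26480543  0.08878244] -1.2575909332785065 [6.87218752 1.14557515 1.28448397] [ 0.22862036 -1.49306434  0.09464145] 0.012797548714107444 68.54106903076172
```

View pics/w7b.png

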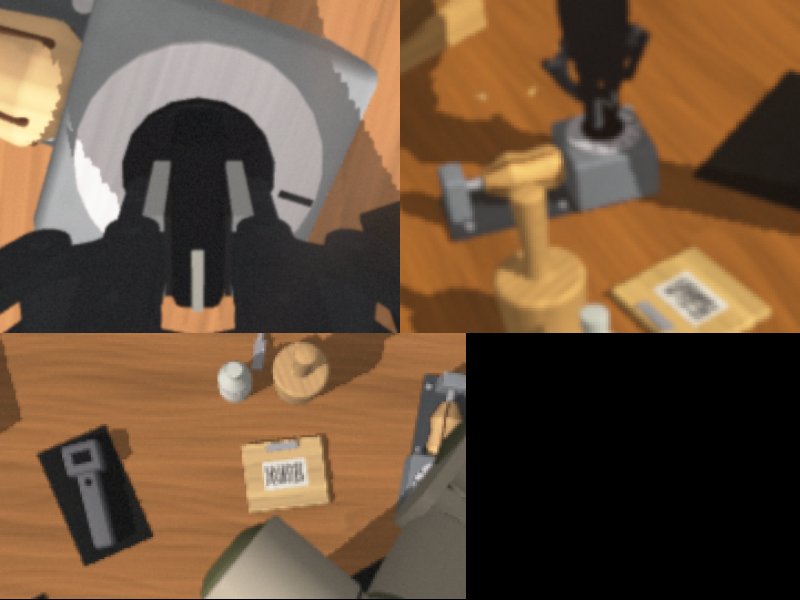

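The bar sits square in the fingers with its stripe in line. The tool has turned 1.258 rad, the home mark is about 72° behind, and the scanner is flat on its mat. Hold briefly, then hand in.

apply_moves(
  delta_pos=[
    [0,0,0],
    [0,0,0],
    [0,0,0],
    [0,0,0],
    [0,0,0],
    [0,0,0],
    [0,0,0],
    [0,0,0],
  ],
  spin=[0,0,0,0,0,0,0,0],
  jaw=[-1,-1,-1,-1,-1,-1,-1,-1],
)

```text
time_s: 19.48
tcp_pos: [0.5242, -0.2648, 0.0888]
orientation: [[0.174, -0.985, 0.004], [-0.985, -0.174, -0.001], [0.001, -0.003, -1.0]]
force: [8.1, 1.3, 1.4]
width: 0.0132
grip_force: 68.5
```

```bash
python3 -c "
from station import *
s=read_state();print(s['orientation'][:,0],s['grip_force']);print(close_job())"
```

```text
[ 0.1737962  -0.98478064  0.0014016 ] 68.54064702987671
the job is handed in; nothing more can be done
None
```

The job is handed in at about 19.5 s of the 64 s allowed: the scanner was held over the label for over 2 s and is back flat on its mat, released, and the gripper still holds the knob at the third stop (1.258 rad by tool angle, 68 N grip); no verdict came back.

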